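Fill the paint caddy in order

TASK

The pockets of the round paint caddy are numbered by the brass studs on its rim, and the tallest jar already stands in pocket one. First clear the flat brush off the caddy and lay it flat in the long tray; then, carrying on in order of height, stand the middle jar in pocket two and, after that, the shortest jar in pocket three, setting each jar down upright rather than letting it drop. Leave everything else where it is.

Things in the scene. Friction and masses are not known exactly. Their poses are not given: they have to be found in the camera images.
- caddy: Round dark grey caddy fixed to the table, turned differently every time: disc 280 mm across, 12 mm thick, four square pockets with light wood walls centred 75 mm from its axis at its own +x (pocket 1), +y (2), -x (3), -y (4): counter-clockwise from above. Brass studs (15 mm across) on the rim count each pocket's number. Low steel hub in the middle. Origin: centre of underside.
- pocket1 (a point): Floor centre of pocket 1, the one with one stud on the rim beside it; 12 mm above the table. Pocket 58 x 58 mm inside, walls 6 mm thick and 18 mm high (tops 30 mm above the table). A jar stands here with its origin at this point.
- pocket2 (a point): Floor centre of pocket 2, the one with two studs on the rim beside it; 12 mm above the table. Pocket 58 x 58 mm inside, walls 6 mm thick and 18 mm high (tops 30 mm above the table). A jar stands here with its origin at this point.
- pocket3 (a point): Floor centre of pocket 3, the one with three studs on the rim beside it; 12 mm above the table. Pocket 58 x 58 mm inside, walls 6 mm thick and 18 mm high (tops 30 mm above the table). A jar stands here with its origin at this point.
- tall_jar: Tallest paint jar: upright white plastic cylinder with paper label and black cap, 46 mm across its whole height, 115 mm high; origin at the centre of its underside, z up its axis. It already stands in pocket 1.
- middle_jar: Middle paint jar: upright white plastic cylinder with paper label and black cap, 46 mm across its whole height, 90 mm high; origin at the centre of its underside, z up its axis. Stands on the table, on the robot's right.
- short_jar: Shortest paint jar: upright white plastic cylinder with paper label and black cap, 46 mm across its whole height, 65 mm high; origin at the centre of its underside, z up its axis. Stands on the table, on the robot's right.
- brush: Flat rigid brush lying across the wall tops of pockets 2 and 3, 30 mm above the table. 210 mm long, 16 mm thick, flat underside. x runs from handle to bristles, z up; origin on the underside, on the handle's centre line, within 15 mm of the balance point. Wooden handle (26 mm wide) x = -115 to +35 mm, head (50 mm wide) +35 to +95 mm.
- tray: Shallow aluminium tray fixed to the table on the robot's left, open at the top: 280 mm along its x, 130 mm along its y, 25 mm high, walls and floor 5 mm thick; origin at the centre of its underside. Empty at the start.
- tube_box: Bystander, not to be moved: small closed cardboard box, 110 x 45 x 35 high (mm); origin at the centre of its underside.
- tape_roll: Bystander, not to be moved: paper-coloured tape roll lying flat, 90 across, 25 high (mm); origin at the centre of its underside.
- brush_tin: Bystander, not to be moved: open metal tin 80 across, 100 high, with brushes standing in it up to 250 (mm); origin at the centre of its underside.
- maquette: Bystander, not to be moved: small plaster head on a wooden block, 70 x 70, about 155 high (mm); origin at the centre of its underside.
- paint_can: Bystander, not to be moved: paint can, 72 across, 85 high (mm); origin at the centre of its underside.
- sanding_block: Bystander, not to be moved: flat cork block, 80 x 50 x 28 high (mm); origin at the centre of its underside.
- gesso_bottle: Bystander, not to be moved: tall white bottle, 70 across, 170 high (mm); origin at the centre of its underside.

How it is judged:
On the way, in this order (a step that is already met when the one before it is completed fails the run):
1. the brush lies flat in the tray, let go (x of brush in the frame of tray between -0.06 and 0.06 m and y of brush in the frame of tray between -0.055 and 0.055 m and z of brush in the frame of tray below 0.012 m and angle between brush's own z axis and vertical below 0.1 rad and contact force between brush and the fingers below 0.1 N), for 0.2 s.
2. the middle jar stands in pocket 2, let go (horizontal distance between middle_jar and pocket2 below 0.012 m and z of middle_jar in the frame of pocket2 between -0.005 and 0.005 m and angle between middle_jar's own z axis and vertical below 0.1 rad and contact force between middle_jar and the fingers below 0.1 N), for 0.2 s.
3. the shortest jar stands in pocket 3, let go (horizontal distance between short_jar and pocket3 below 0.012 m and z of short_jar in the frame of pocket3 between -0.005 and 0.005 m and angle between short_jar's own z axis and vertical below 0.1 rad and contact force between short_jar and the fingers below 0.1 N), for 0.2 s.
At the end, for the whole second after the job is handed in: The brush lies flat (within 0.1 rad) on the floor of the tray; the tallest, middle and shortest jars stand upright (within 0.1 rad) on the floors of pockets 1, 2 and 3 (origin within 12 mm sideways and 5 mm in height of the pocket's floor centre); all are at rest (x of brush in the frame of tray between -0.06 and 0.06 m and y of brush in the frame of tray between -0.055 and 0.055 m and z of brush in the frame of tray below 0.012 m and angle between each of brush, tall_jar, middle_jar, short_jar's own z axis and vertical below 0.1 rad and horizontal distance between tall_jar and pocket1 below 0.012 m and z of tall_jar in the frame of pocket1 between -0.005 and 0.005 m and horizontal distance between middle_jar and pocket2 below 0.012 m and z of middle_jar in the frame of pocket2 between -0.005 and 0.005 m and horizontal distance between short_jar and pocket3 below 0.012 m and z of short_jar in the frame of pocket3 between -0.005 and 0.005 m and linear speed of each of tall_jar, middle_jar, short_jar, brush below 0.02 m/s); the robot touches nothing.
It fails at once if a jar is dropped or knocked: moves faster than 0.5 m/s while the fingers do not touch it (a fall of about 13 mm) ((contact force between tall_jar and the fingers below 0.1 N and linear speed of tall_jar above 0.5 m/s) or (contact force between middle_jar and the fingers below 0.1 N and linear speed of middle_jar above 0.5 m/s) or (contact force between short_jar and the fingers below 0.1 N and linear speed of short_jar above 0.5 m/s)).
It fails at once if the tallest jar is moved more than 25 mm or tipped (distance of tall_jar from where it was at the start of the episode above 0.025 m or angle between tall_jar's own z axis and vertical above 0.35 rad).
It fails at once if a bystander is moved by more than 30 mm or tipped over (distance of any of tube_box, tape_roll, brush_tin, maquette, paint_can, sanding_block, gesso_bottle from where it was at the start of the episode above 0.03 m or angle between any of tube_box, tape_roll, brush_tin, maquette, paint_can, sanding_block, gesso_bottle's own z axis and vertical above 0.5 rad).
It also fails if it takes over 69 s, if anything falls off the work surface, if the arm or the gripper's body presses on something with over 40 N, if the wrist force passes 120 N, or if a joint passes its speed limit or range.

ROBOT

A 7-joint arm with a two-finger parallel gripper is mounted at the origin on the work surface. World frame = base frame: x ahead of the robot, y to its left, z up, the work surface at z = 0. Lengths are in m, angles in rad, forces in N, time in s.
With the tool pointing down it reaches from about 0.375 to 0.925 m from the base axis. Payload 3.1 kg.
Tool frame: the origin (TCP) lies midway between the tips of the shut fingers; the grasp point (between the pads) lies 19 mm behind it; z points along the fingers, y is the line along which they close (so a half turn about z gives the same grasp; the last joint's range is limited). The gripper opens to 85 mm and grips with 20 to 120 N. Pads are 22 mm wide; open, the fingers measure 114 mm over their backs; the gripper's body (76 mm by 85 mm) begins 54 mm behind the grasp point. The pads swing forward as they close: fully open they stand 13 mm farther back than shut.
Start: joints at [-1.281, 0.383, 0.044, 1.598, -0.018, 1.161, -0.05], TCP at [0.246, 0.602, 0.231] pointing down, gripper open.
Joint ranges: [-2.61, 2.61], [-0.41, 2.15], [-1.48, 1.57], [0, 2.5], [-1.57, 4.71], [0.05, 1.97], [-2.85, 2.85]. Speed limits (rad/s): [2.79, 2.79, 3.14, 3.14, 3.14, 3.14, 3.14].

INTERFACE

Orientations are given as a 3x3 rotation matrix whose columns are the frame's x, y, z axes.
In Python, from workcell import ctrl gives the robot as it stands.
- The arm moves only by the shell command python3 -m creep 'ROWS'. ROWS is JSON, a list that holds one entry, the list of rows, each a list of 7 numbers: the opening, from 0 (shut) to 1 (fully open), then the shift along the world's x, y, z in m, then the turn, a rotation vector about the world's x, y, z in rad. A call has 1 to 20 rows; each row shifts and turns the commanded pose from where the row before left it; what a row does not reach is not made up. A row lasts 1/10 s, in which the tool goes at most 50 mm and 8.59 degrees, less where a joint would pass 70% of its speed; a pose out of reach is approached as far as the arm can. A call with a gripper value outside its range is refused whole. The fingers move at their own pace and stop on an object; the grip force is fixed at half the most. Time passes only in rows, so rows that do not move let the fingers close. It gives the time, the measured TCP pose, the force, the opening and the grip force at its end, in the units of the state.
- ctrl.get_obs(): the state, without advancing time (a new reading comes with each control period).
- ctrl.snapshot(name): name is "side" or "top"; returns a dict with "color" (480x640x3 uint8, red, green, blue), "camera_matrix" (3x3 intrinsics, pixels), "R" (3x3) and "t" (3): a world point X has camera coordinates R X + t. Camera axes: x right, y down, z forward; pixel columns grow to the right and rows downward; lengths in m; the calibration is good to about 2 mm. A picture is of the moment at which its call begins. There is no depth.
- ctrl.sign_off(): hands the job in; it is judged then, once.
The state is a dict: "clock": time; "joints": joint angles; "qvel": joint speeds; "joint_torque": joint torques, N m; "tool_pos": TCP position; "tcp_rot": TCP orientation; "wrist_force": force on the tool from outside, world axes, zero at the start; "ft_torque": the same for the moment, N m; "gripper_width": finger opening in m; "grip_force": force on a finger pad.
Only numpy, scipy, OpenCV 4.12 (cv2) and the standard library are available. Lean on these libraries where they do the work, as an engineer would, in place of code of your own. Each camera call takes 0.05 s, during which the arm holds its last target. There are 200 camera calls.

## Working session

There is one attempt and no reset: what is moved stays moved. The work goes in short steps, Python scripts to look and compute and a shell command to move; the robot and the scene stay as the last step left them, time stands still between calls to the robot, and variables do not carry over. Pictures are saved under pics/ and viewed, at most 13 in all, crops included, and the job is handed in when it is done.

```bash
mkdir -p pics; cat > h.py <<'E'
import numpy as np, cv2
from workcell import ctrl
def snap(name,fn=None):
    s=ctrl.snapshot(name)
    if fn: cv2.imwrite('pics/'+fn,cv2.cvtColor(s['color'],cv2.COLOR_RGB2BGR))
    return s
def back(s,u,v,z):
    K,R,t=map(np.array,(s['camera_matrix'],s['R'],s['t']))
    d=R.T@np.linalg.solve(K,[u,v,1.]); c=-R.T@t
    return c+d*(z-c[2])/d[2]
def proj(s,X):
    p=np.array(s['camera_matrix'])@(np.array(s['R'])@np.array(X)+np.array(s['t'])); return p[:2]/p[2]
E
python3 - <<'E'
from h import *
for n in('top','side'):
    s=snap(n,n+'0.png'); print(n,np.round(s['camera_matrix'],1).tolist(),np.round(s['R'],3).tolist(),np.round(-np.array(s['R']).T@s['t'],3))
o=ctrl.get_obs();print(o['tool_pos'],np.round(o['tcp_rot'],3).tolist(),o['gripper_width'])
E
```

```text
top [[550.6, 0.0, 321.7], [0.0, 550.6, 229.4], [0.0, 0.0, 1.0]] [[0.02, -1.0, 0.021], [-0.997, -0.022, -0.072], [0.073, -0.02, -0.997]] [ 0.495 -0.041  1.318]
side [[544.7, 0.0, 315.5], [0.0, 544.7, 242.3], [0.0, 0.0, 1.0]] [[0.815, -0.579, -0.006], [-0.374, -0.519, -0.769], [0.442, 0.629, -0.639]] [-0.019 -0.879  0.922]
[0.24544981 0.60094944 0.2299969 ] [[-0.926, 0.378, -0.001], [0.378, 0.926, -0.002], [-0.0, -0.002, -1.0]] 0.08557700808573963
```

View pics/top0.png

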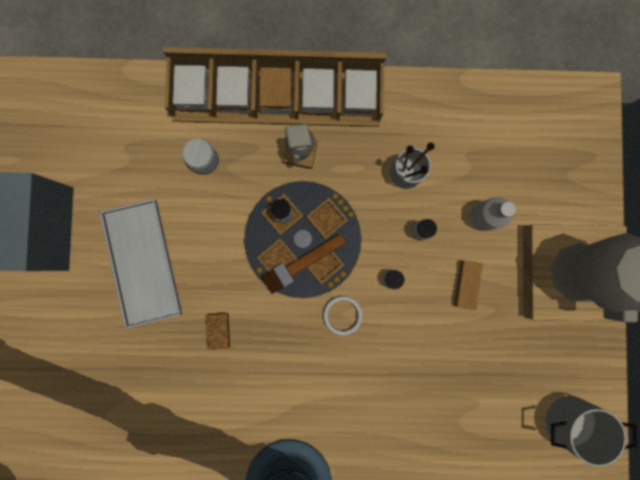

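View pics/side0.png

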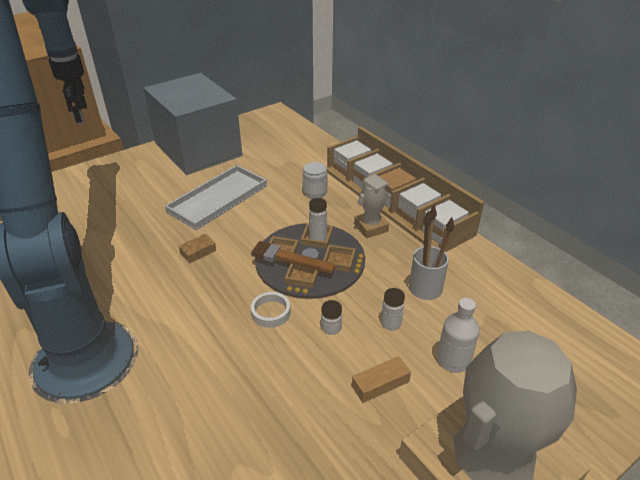

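The top picture shows the caddy centred near (303,239), with the tall jar at (280,208) in pocket 1. The brush runs from its head at (270,283) to the handle end at (343,238). The middle jar is at (426,229), the short jar at (394,279) and the tray at (141,263). The side view confirms that the jar at (393,308) is taller than the one at (331,317).

```bash
python3 - <<'E'
from h import *
a=cv2.imread('pics/top0.png');b=cv2.imread('pics/side0.png')
c=cv2.resize(a[170:310,235:445],(800,533),interpolation=cv2.INTER_CUBIC)
cv2.imwrite('pics/topc.png',np.clip(c*1.6,0,255).astype(np.uint8))
d=cv2.resize(b[190:345,245:445],(774,600),interpolation=cv2.INTER_CUBIC)
cv2.imwrite('pics/sidec.png',np.clip(d*1.3,0,255).astype(np.uint8))
E
```

```text
(no output)
```

View pics/topc.png

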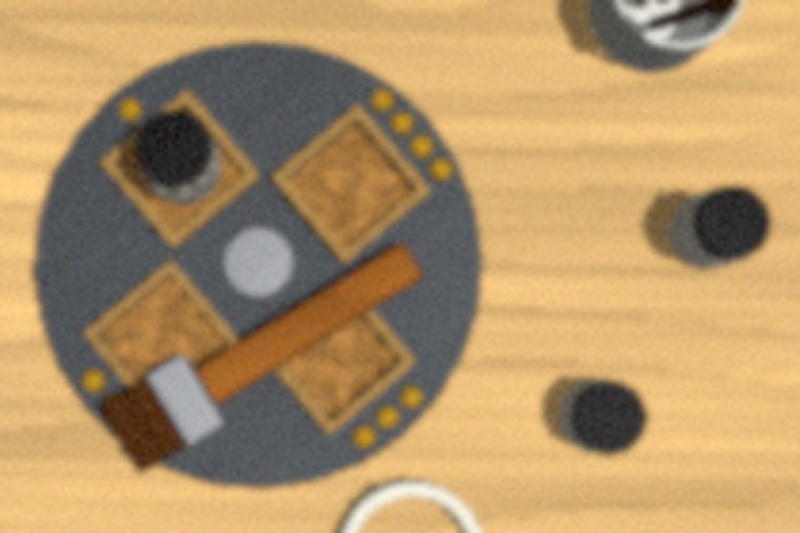

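View pics/sidec.png

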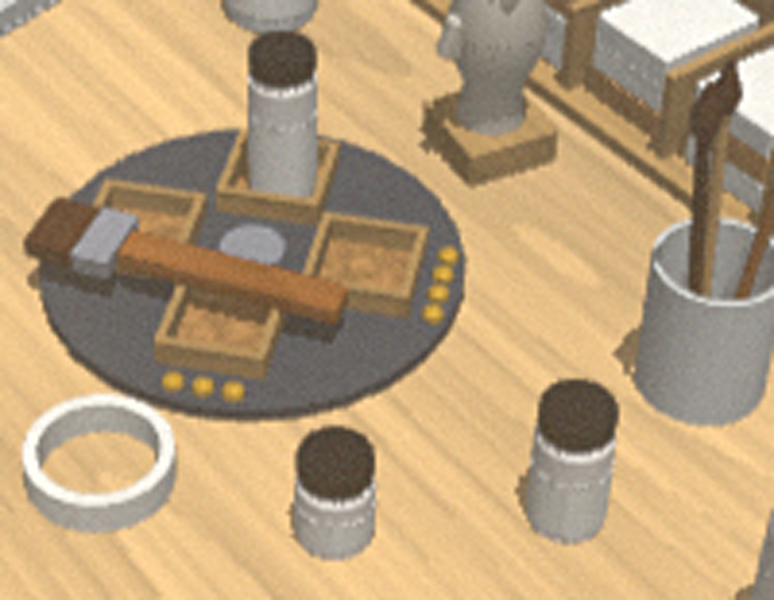

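```bash
python3 - <<'E'
from h import *
from scipy.optimize import least_squares
s=snap('top'); s2=snap('side')
T=lambda x,y:((x+.5)/3.81+234.5,(y+.5)/3.807+169.5)
S=lambda x,y:((x+.5)/3.87+244.5,(y+.5)/3.871+189.5)
B=lambda p,z:back(s,*T(*p),z)
loc=lambda k,i,j:np.array([[np.cos(k*np.pi/2),-np.sin(k*np.pi/2)],[np.sin(k*np.pi/2),np.cos(k*np.pi/2)]])@[.075+i*.035,j*.035]
pts={0:[(100,160),(186,90),(260,174),(175,248)],1:[(84,332),(170,262),(240,340)],2:[(415,358),(330,434)],3:[(358,105),(431,187),(346,263),(272,178)]}
allc=[(k,i,j) for k in range(4) for i in(1,-1) for j in(1,-1)]
def model(p,c):
    a=p[2];return p[:2]+np.array([[np.cos(a),-np.sin(a)],[np.sin(a),np.cos(a)]])@loc(*c)
obs=[(k,B(q,.03)[:2]) for k in pts for q in pts[k]]
def res(p): return np.concatenate([min((model(p,c)-w for c in allc if c[0]==k),key=np.linalg.norm) for k,w in obs])
c0=B((259,263),.012)[:2]; print('centre guess',c0)
best=min((least_squares(res,[*c0,a]) for a in np.radians([30,45,60])),key=lambda r:r.cost)
p=best.x;print('caddy',p,np.degrees(p[2]),'rms mm',np.sqrt(np.mean(best.fun**2))*1e3)
for k in range(4):
    a=p[2]+k*np.pi/2;print('pocket',k+1,p[:2]+.075*np.array([np.cos(a),np.sin(a)]))
for n,q,qs,z in(('tall',(177,148),(281,62),.115),('mid',(732,224),(578,415),.09),('short',(607,416),(336,463),.065)):
    print(n,B(q,z),'side',back(s2,*S(*qs),z))
h=(B((403,243),.046)+B((422,274),.046))/2;e=(B((102,405),.046)+B((142,468),.046))/2
u=(e-h)[:2];L=np.linalg.norm(u);u/=L;print('brush L',L,'u',u,np.degrees(np.arctan2(u[1],u[0])),'origin',h[:2]+.115*u*L/.21,h,e)
hs=(back(s2,*S(345,288),.046)+back(s2,*S(335,320),.03))/2; print('side handle',hs)
t=[back(s,*q,.025)[:2] for q in((102,211),(155,200),(181,314),(127,326))]
print('tray',np.mean(t,0),[np.linalg.norm(t[i]-t[i-1]) for i in range(4)],np.degrees(np.arctan2(*(t[3]-t[0])[::-1])),np.round(t,3).tolist())
for n,q,z in(('tape',(342,316),.025),('can',(199,154),.085),('sand',(218,331),.028),('maq',(298,140),.15),('tinTop',(411,165),.1),('gesso',(507,210),.17)):print(n,back(s,*q,z))
E
```

```text
centre guess [ 0.56673795 -0.02154234]
caddy [ 0.56736426 -0.02103376  0.72158126] 41.34356051328986 rms mm 1.2923307674053348
pocket 1 [0.62367142 0.02850918]
pocket 2 [0.51782131 0.0352734 ]
pocket 3 [ 0.5110571  -0.07057671]
pocket 4 [ 0.61690721 -0.07734092]
tall [0.62635686 0.02560778 0.115     ] side [0.62669905 0.03025382 0.115     ]
mid [ 0.59140839 -0.30066703  0.09      ] side [ 0.58711362 -0.30625725  0.09      ]
short [ 0.4768038 -0.2318254  0.065    ] side [ 0.47182586 -0.23875724  0.065     ]
brush L 0.20581408926458444 u [-0.54009647  0.84160312] 122.69020612886183 origin [ 0.50872382 -0.02032714] [ 0.56959686 -0.11518231  0.046     ] [0.4584374  0.05803147 0.046     ]
side handle [ 0.56955272 -0.11225568  0.038     ]
tray [0.50294164 0.35243018] [np.float64(0.2743092984124059), np.float64(0.1254509090930969), np.float64(0.273512442177115), np.float64(0.1264231747892451)] -165.17210380768137 [[0.621, 0.449], [0.65, 0.327], [0.385, 0.256], [0.356, 0.379]]
tape [ 0.38775474 -0.11750554  0.025     ]
can [0.74908602 0.21534304 0.085     ]
sand [0.34840821 0.16855466 0.028     ]
maq [ 0.77135383 -0.0088423   0.15      ]
tinTop [ 0.73268957 -0.26213714  0.1       ]
gesso [ 0.62789603 -0.45350801  0.17      ]
```

The points check out: caddy fit is 1.3 mm rms, the brush measures 206 mm and the tray about 274 x 126 mm. I'll grasp the brush 28 mm behind its origin, over pocket 3, with the gripper partly open.

```bash
python3 -m creep '[[[0.5,0.0155,-0.0358,-0.0033,0,0,-0.034],[0.5,0.0155,-0.0358,-0.0033,0,0,-0.034],[0.5,0.0155,-0.0358,-0.0033,0,0,-0.034],[0.5,0.0155,-0.0358,-0.0033,0,0,-0.034],[0.5,0.0155,-0.0358,-0.0033,0,0,-0.034],[0.5,0.0155,-0.0358,-0.0033,0,0,-0.034],[0.5,0.0155,-0.0358,-0.0033,0,0,-0.034],[0.5,0.0155,-0.0358,-0.0033,0,0,-0.034],[0.5,0.0155,-0.0358,-0.0033,0,0,-0.034],[0.5,0.0155,-0.0358,-0.0033,0,0,-0.034],[0.5,0.0155,-0.0358,-0.0033,0,0,-0.034],[0.5,0.0155,-0.0358,-0.0033,0,0,-0.034],[0.5,0.0155,-0.0358,-0.0033,0,0,-0.034],[0.5,0.0155,-0.0358,-0.0033,0,0,-0.034],[0.5,0.0155,-0.0358,-0.0033,0,0,-0.034],[0.5,0.0155,-0.0358,-0.0033,0,0,-0.034],[0.5,0.0155,-0.0358,-0.0033,0,0,-0.034],[0.5,0.0155,-0.0358,-0.0033,0,0,-0.034],[0.5,0,0,0,0,0,0]]]'
```

```text
clock: 2.1
tool_pos: [0.5259, -0.0499, 0.1721]
tcp_rot: [[-0.532, 0.847, 0.002], [0.847, 0.532, -0.004], [-0.005, -0.001, -1.0]]
wrist_force: [-0.6, -0.5, -0.0]
gripper_width: 0.0426
grip_force: 0.0
```

```bash
python3 -m creep '[[[0.5,0,0,-0.025,0,0,0],[0.5,0,0,-0.025,0,0,0],[0.5,0,0,-0.025,0,0,0],[0.5,0,0,-0.025,0,0,0],[0.5,0,0,0,0,0,0],[0.5,0,0,0,0,0,0]]]'; python3 - <<'E'
from h import *
s=snap('top','t1.png');s2=snap('side','s1.png')
a=cv2.imread('pics/t1.png')[190:310,235:375];b=cv2.imread('pics/s1.png')[190:310,240:380]
cv2.imwrite('pics/c1.png',np.clip(cv2.resize(np.hstack([a,b]),(784,336),interpolation=cv2.INTER_CUBIC)*1.4,0,255).astype(np.uint8))
E
```

```text
clock: 2.7
tool_pos: [0.5244, -0.0423, 0.0718]
tcp_rot: [[-0.541, 0.841, -0.001], [0.841, 0.541, -0.0], [0.001, -0.001, -1.0]]
wrist_force: [0.4, -1.1, 0.8]
gripper_width: 0.0427
grip_force: 0.0
```

View pics/c1.png

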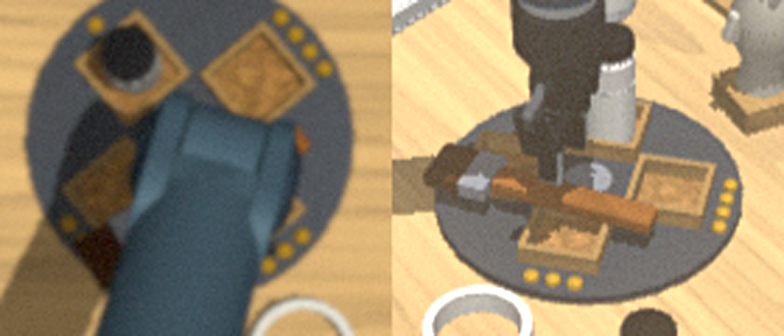

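The crop shows the gripper straddling the handle near (545,180), just beside the head. The pose settled on target, so I'll go down and close.

```bash
python3 -m creep '[[[0.5,0,0,-0.015,0,0,0],[0.5,0,0,-0.015,0,0,0],[0.5,0,0,-0.015,0,0,0],[0.5,0,0,0,0,0,0],[0,0,0,0,0,0,0],[0,0,0,0,0,0,0],[0,0,0,0,0,0,0],[0,0,0,0,0,0,0],[0,0,0,0,0,0,0]]]'
```

```text
clock: 3.7
tool_pos: [0.525, -0.0426, 0.0271]
tcp_rot: [[-0.541, 0.841, 0.001], [0.841, 0.541, 0.0], [-0.0, 0.0, -1.0]]
wrist_force: [-0.3, 0.3, -0.8]
gripper_width: 0.025
grip_force: 60.6
```

```bash
python3 -m creep '[[[0,0,0,0.01,0,0,0],[0,0,0,0.02,0,0,0],[0,0,0,0.03,0,0,0],[0,0,0,0.03,0,0,0],[0,0,0,0.03,0,0,0],[0,0,0,0.02,0,0,0],[0,0,0,0,0,0,0]]]' && python3 -m creep '[[[0,0,0.02,0,0,0,0.063],[0,0,0.02,0,0,0,0.063],[0,0,0.02,0,0,0,0.063],[0,0,0.02,0,0,0,0.063],[0,0,0.02,0,0,0,0.063],[0,0,0.02,0,0,0,0.063],[0,0,0.02,0,0,0,0.063],[0,0,0.02,0,0,0,0.063],[0,0,0.02,0,0,0,0.063],[0,0,0.02,0,0,0,0.063],[0,0,0.02,0,0,0,0.063],[0,0,0.02,0,0,0,0.063],[0,0,0.02,0,0,0,0.063],[0,0,0.02,0,0,0,0.063],[0,0,0.02,0,0,0,0.063],[0,0,0.02,0,0,0,0.063],[0,0,0.02,0,0,0,0.063],[0,0,0.02,0,0,0,0.063],[0,0,0.02,0,0,0,0.063],[0,0,0.02,0,0,0,0.063]]]' && python3 -m creep '[[[0,0,0,0,0,0,0],[0,0,0,0,0,0,0],[0,0,0,-0.03,0,0,0],[0,0,0,-0.03,0,0,0],[0,0,0,-0.02,0,0,0],[0,0,0,0,0,0,0],[0,0,0,0,0,0,0]]]'; python3 - <<'E'
from h import *
s=snap('top','t2.png');s2=snap('side','s2.png')
a=cv2.imread('pics/t2.png')[180:340,70:230];b=cv2.imread('pics/s2.png')[120:280,140:300]
cv2.imwrite('pics/c2.png',np.clip(cv2.resize(np.hstack([a,b]),(800,400),interpolation=cv2.INTER_CUBIC)*1.4,0,255).astype(np.uint8))
E
```

```text
clock: 4.4
tool_pos: [0.5277, -0.043, 0.1708]
tcp_rot: [[-0.54, 0.842, 0.008], [0.842, 0.54, 0.001], [-0.003, 0.008, -1.0]]
wrist_force: [0.2, -0.5, -1.1]
gripper_width: 0.0248
grip_force: 60.7
clock: 6.4
tool_pos: [0.5246, 0.359, 0.1667]
tcp_rot: [[-0.965, -0.262, -0.0], [-0.262, 0.965, -0.0], [0.0, 0.0, -1.0]]
wrist_force: [0.4, 0.8, -0.9]
gripper_width: 0.0248
grip_force: 60.7
clock: 7.1
tool_pos: [0.5253, 0.3557, 0.0869]
tcp_rot: [[-0.967, -0.255, -0.0], [-0.255, 0.967, -0.001], [0.001, -0.001, -1.0]]
wrist_force: [-0.0, 0.4, -0.2]
gripper_width: 0.0249
grip_force: 60.7
```

View pics/c2.png

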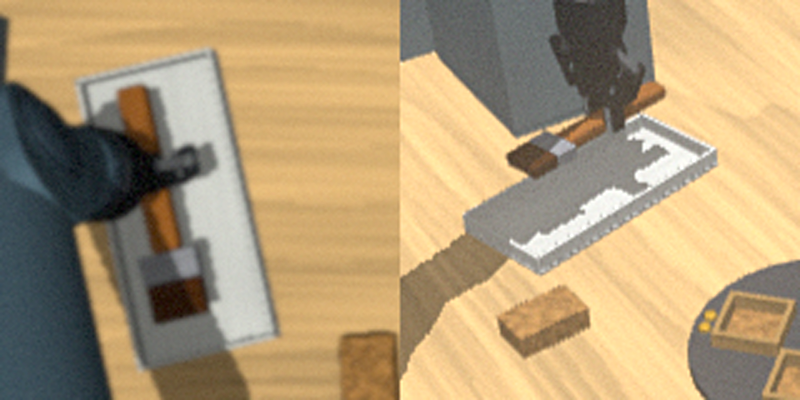

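The brush hangs level and lined up along the tray, with the head at (175,285) in the crop and the ends inside both end walls. I'll lower it and let go.

```bash
python3 -m creep '[[[0,0,0,-0.03,0,0,0],[0,0,0,-0.025,0,0,0],[0,0,0,-0.015,0,0,0],[0,0,0,-0.006,0,0,0],[0,0,0,-0.003,0,0,0],[0,0,0,0,0,0,0]]]' && python3 -m creep '[[[0.5,0,0,0,0,0,0],[0.5,0,0,0,0,0,0],[0.5,0,0,0,0,0,0],[0.5,0,0,0,0,0,0],[0.5,0,0,0.02,0,0,0],[0.5,0,0,0.04,0,0,0],[0.5,0,0,0.04,0,0,0],[0.5,0,0,0.04,0,0,0],[1,0,0,0.02,0,0,0],[1,0,0,0,0,0,0]]]'
```

```text
clock: 7.8
tool_pos: [0.5256, 0.3578, 0.0087]
tcp_rot: [[-0.966, -0.257, 0.001], [-0.257, 0.966, 0.001], [-0.001, 0.001, -1.0]]
wrist_force: [0.5, 0.1, -1.7]
gripper_width: 0.0248
grip_force: 60.7
clock: 8.8
tool_pos: [0.5277, 0.3592, 0.173]
tcp_rot: [[-0.966, -0.257, 0.007], [-0.257, 0.966, 0.006], [-0.009, 0.004, -1.0]]
wrist_force: [0.1, 0.6, 0.8]
gripper_width: 0.07
grip_force: 0.0
```

```bash
python3 - <<'E'
from h import *
s=snap('top','t3.png');s2=snap('side','s3.png')
def blob(s,box,th):
    x0,y0,x1,y1=box;g=s['color'][y0:y1,x0:x1].max(2)
    n,l,st,c=cv2.connectedComponentsWithStats((g<th).astype(np.uint8))
    i=1+np.argmax(st[1:,4]);return c[i]+[x0,y0],st[i]
for n,bt,bs,z in(('mid',(408,212,445,245),(378,284,410,310),.09),('short',(376,264,412,295),(315,298,348,322),.065)):
    a,sa=blob(s,bt,45);b,sb=blob(s2,bs,80)
    print(n,a,sa[2:],back(s,*a,z),b,sb[2:],back(s2,*b,z-.006))
for q in((432,147),(408,150)):print('tinbrush',back(s,*q,.25))
a=cv2.imread('pics/t3.png')[180:340,70:230];b=cv2.imread('pics/s3.png')[280:340,310:410]
b=cv2.resize(b,(266,160))
cv2.imwrite('pics/c3.png',np.clip(cv2.resize(np.hstack([a,b]),(798,300))*1.4,0,255).astype(np.uint8))
print(ctrl.get_obs()['joints'])
E
```

```text
mid [425.82101167 228.26848249] [ 19  18 257] [ 0.59181687 -0.29855385  0.09      ] [393.67905405 297.        ] [ 20  19 296] [ 0.59062797 -0.30211257  0.084     ]
short [393.48085106 278.83829787] [ 18  17 235] [ 0.47693078 -0.2307573   0.065     ] [331.12413793 309.38965517] [ 19  18 290] [ 0.47441982 -0.23422333  0.059     ]
tinbrush [ 0.74030908 -0.27614831  0.25      ]
tinbrush [ 0.73312795 -0.22866838  0.25      ]
[-0.82009181  0.41718373  0.19859954  1.70083085 -0.09346528  1.03217679
  1.24084017]
```

View pics/c3.png

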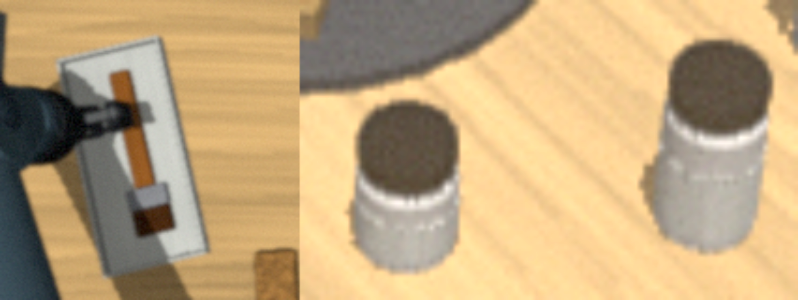

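The brush lies flat in the tray, between about (120,70) and (155,235) in the crop. Both jars stand clear of everything, and the two cameras agree on them within 3–4 mm. The middle jar is next.

```bash
python3 -m creep '[[[1,0.0033,-0.0329,0,0,0,-0.013],[1,0.0033,-0.0329,0,0,0,-0.013],[1,0.0033,-0.0329,0,0,0,-0.013],[1,0.0033,-0.0329,0,0,0,-0.013],[1,0.0033,-0.0329,0,0,0,-0.013],[1,0.0033,-0.0329,0,0,0,-0.013],[1,0.0033,-0.0329,0,0,0,-0.013],[1,0.0033,-0.0329,0,0,0,-0.013],[1,0.0033,-0.0329,0,0,0,-0.013],[1,0.0033,-0.0329,0,0,0,-0.013],[1,0.0033,-0.0329,0,0,0,-0.013],[1,0.0033,-0.0329,0,0,0,-0.013],[1,0.0033,-0.0329,0,0,0,-0.013],[1,0.0033,-0.0329,0,0,0,-0.013],[1,0.0033,-0.0329,0,0,0,-0.013],[1,0.0033,-0.0329,0,0,0,-0.013],[1,0.0033,-0.0329,0,0,0,-0.013],[1,0.0033,-0.0329,0,0,0,-0.013],[1,0.0033,-0.0329,0,0,0,-0.013],[1,0.0033,-0.0329,0,0,0,-0.013]]]' && python3 -m creep '[[[1,0,0,0,0,0,0],[1,0,0,0,0,0,0],[1,0,0,-0.02,0,0,0],[1,0,0,0,0,0,0],[1,0,0,0,0,0,0]]]'
```

```text
clock: 10.9
tool_pos: [0.5892, -0.3011, 0.165]
tcp_rot: [[-1.0, 0.0, -0.005], [0.0, 1.0, 0.002], [0.005, 0.002, -1.0]]
wrist_force: [0.6, -0.2, -0.1]
gripper_width: 0.0852
grip_force: 0.0
clock: 11.4
tool_pos: [0.5903, -0.2981, 0.1464]
tcp_rot: [[-1.0, -0.003, -0.003], [-0.003, 1.0, 0.002], [0.003, 0.002, -1.0]]
wrist_force: [0.2, 0.4, -0.6]
gripper_width: 0.0857
grip_force: 0.0
```

```bash
python3 -m creep '[[[1,0,-0.002,-0.025,0,0,0],[1,0,0,-0.03,0,0,0],[1,0,0,-0.025,0,0,0],[1,0,0,-0.015,0,0,0],[1,0,0,-0.008,0,0,0],[1,0,0,0,0,0,0],[0.75,0,0,0,0,0,0],[0.65,0,0,0,0,0,0],[0.58,0,0,0,0,0,0],[0.5,0,0,0,0,0,0],[0,0,0,0,0,0,0],[0,0,0,0,0,0,0],[0,0,0,0,0,0,0],[0,0,0,0,0,0,0]]]'
```

```text
clock: 12.8
tool_pos: [0.5918, -0.3026, 0.0463]
tcp_rot: [[-1.0, -0.001, 0.002], [-0.001, 1.0, 0.0], [-0.002, 0.0, -1.0]]
wrist_force: [-0.2, 2.6, 5.7]
gripper_width: 0.0449
grip_force: 60.9
```

```bash
python3 -m creep '[[[0,0,0,0.01,0,0,0],[0,0,0,0.03,0,0,0],[0,0,0,0.04,0,0,0],[0,0,0,0.02,0,0,0],[0,-0.0062,0.0282,0,0,0,0],[0,-0.0062,0.0282,0,0,0,0],[0,-0.0062,0.0282,0,0,0,0],[0,-0.0062,0.0282,0,0,0,0],[0,-0.0062,0.0282,0,0,0,0],[0,-0.0062,0.0282,0,0,0,0],[0,-0.0062,0.0282,0,0,0,0],[0,-0.0062,0.0282,0,0,0,0],[0,-0.0062,0.0282,0,0,0,0],[0,-0.0062,0.0282,0,0,0,0],[0,-0.0062,0.0282,0,0,0,0],[0,-0.0062,0.0282,0,0,0,0]]]' && python3 -m creep '[[[0,0,0,0,0,0,0],[0,0,0,0,0,0,0],[0,0,0,-0.03,0,0,0],[0,0,0,-0.015,0,0,0],[0,0,0,0,0,0,0],[0,0,0,0,0,0,0]]]'; python3 - <<'E'
from h import *
s=snap('top','t4.png');s2=snap('side','s4.png')
o=ctrl.get_obs();print(o['tool_pos'])
# expected: jar axis (bottom/top) and pocket-2 outer wall corners drawn on the side view
im=cv2.imread('pics/s4.png');p=o['tool_pos'];zb=p[2]-.0463
c=np.array([.5674,-.0210]);a=.7216;Rm=np.array([[np.cos(a),-np.sin(a)],[np.sin(a),np.cos(a)]])
S=5;x0,y0=240,180
big=cv2.resize(im[y0:y0+115,x0:x0+130],None,fx=S,fy=S,interpolation=cv2.INTER_CUBIC);big=np.clip(big*1.3,0,255).astype(np.uint8)
P=lambda X:tuple(((proj(s2,X)-[x0,y0]+.5)*S-.5).round().astype(int).tolist())
cir=[P([p[0]+.023*np.cos(t),p[1]+.023*np.sin(t),zb]) for t in np.linspace(0,6.28,40)]
cv2.polylines(big,[np.array(cir)],True,(0,0,255),1)
sq=[P([*(c+Rm@np.array(q)),.03]) for q in((-.029,.046),(.029,.046),(.029,.104),(-.029,.104))]
cv2.polylines(big,[np.array(sq)],True,(0,255,0),1)
cv2.imwrite('pics/c4.png',big)
E
```

```text
clock: 14.4
tool_pos: [0.5156, 0.0362, 0.1448]
tcp_rot: [[-1.0, 0.001, -0.0], [0.001, 1.0, -0.0], [0.0, -0.0, -1.0]]
wrist_force: [1.2, 0.6, -1.7]
gripper_width: 0.0444
grip_force: 61.4
clock: 15.0
tool_pos: [0.5165, 0.034, 0.1]
tcp_rot: [[-1.0, 0.002, -0.0], [0.002, 1.0, -0.001], [0.0, -0.001, -1.0]]
wrist_force: [0.2, 0.6, -1.9]
gripper_width: 0.0448
grip_force: 61.5
[0.51756749 0.03488379 0.10095976]
```

View pics/c4.png

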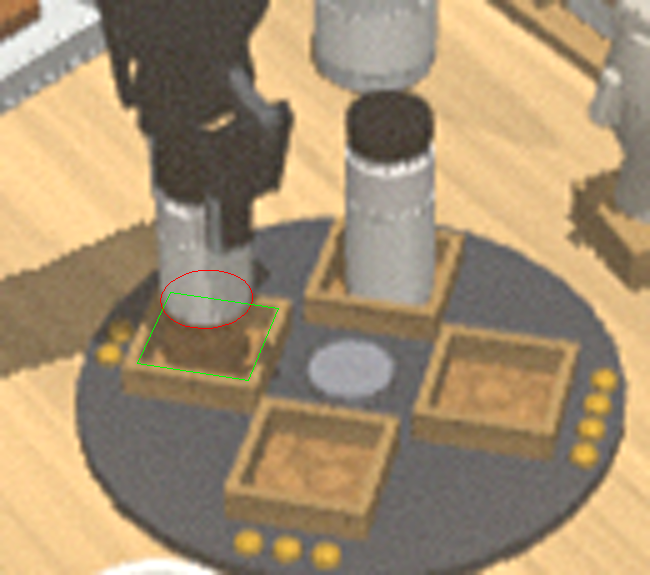

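The side crop shows the jar's foot matching the predicted circle at (207,300). The pocket sits about 7 crop pixels (about 2 mm) nearer the camera than predicted, so I'll shift slightly and lower.

```bash
python3 -m creep '[[[0,-0.001,-0.0015,-0.01,0,0,0],[0,0,0,-0.01,0,0,0],[0,0,0,-0.01,0,0,0],[0,0,0,-0.006,0,0,0],[0,0,0,-0.004,0,0,0],[0,0,0,0,0,0,0],[0,0,0,0,0,0,0]]]'
```

```text
clock: 15.8
tool_pos: [0.5155, 0.0342, 0.0599]
tcp_rot: [[-1.0, -0.0, 0.0], [-0.0, 1.0, -0.0], [-0.0, -0.0, -1.0]]
wrist_force: [-0.9, -0.1, -1.1]
gripper_width: 0.045
grip_force: 61.6
```

```bash
python3 -m creep '[[[0,0,0,-0.001,0,0,0],[0,0,0,-0.001,0,0,0],[0,0,0,0,0,0,0]]]';python3 -m creep '[[[0,0,0,-0.001,0,0,0],[0,0,0,-0.001,0,0,0],[0,0,0,0,0,0,0],[0,0,0,0,0,0,0]]]'
```

```text
clock: 16.1
tool_pos: [0.5158, 0.0343, 0.0583]
tcp_rot: [[-1.0, -0.0, 0.001], [-0.0, 1.0, 0.0], [-0.001, 0.0, -1.0]]
wrist_force: [0.1, -0.6, 0.2]
gripper_width: 0.0446
grip_force: 61.7
clock: 16.5
tool_pos: [0.5161, 0.0343, 0.0582]
tcp_rot: [[-1.0, 0.0, 0.0], [0.0, 1.0, 0.001], [-0.0, 0.001, -1.0]]
wrist_force: [-4.3, 0.5, 14.3]
gripper_width: 0.0451
grip_force: 63.1
```

Contact is at z = 0.058, as expected. I'll release and go up.

```bash
python3 -m creep '[[[0,0,0,0.001,0,0,0],[0.56,0,0,0,0,0,0],[0.65,0,0,0,0,0,0],[0.75,0,0,0,0,0,0],[0.85,0,0,0,0,0,0],[0.85,0,0,0,0,0,0],[0.85,0,0,0.015,0,0,0],[0.85,0,0,0.03,0,0,0],[0.85,0,0,0.04,0,0,0],[1,0,0,0.03,0,0,0],[1,0,0,0,0,0,0],[1,0,0,0,0,0,0]]]'; python3 - <<'E'
from h import *
s2=snap('side','s5.png')
im=cv2.imread('pics/s5.png')[180:345,240:460]
cv2.imwrite('pics/c5.png',np.clip(cv2.resize(im,(792,594),interpolation=cv2.INTER_CUBIC)*1.3,0,255).astype(np.uint8))
E
```

```text
clock: 17.7
tool_pos: [0.5158, 0.0344, 0.1725]
tcp_rot: [[-1.0, -0.0, 0.002], [-0.0, 1.0, 0.001], [-0.002, 0.001, -1.0]]
wrist_force: [-0.8, 0.4, -0.2]
gripper_width: 0.0854
grip_force: 0.0
```

View pics/c5.png

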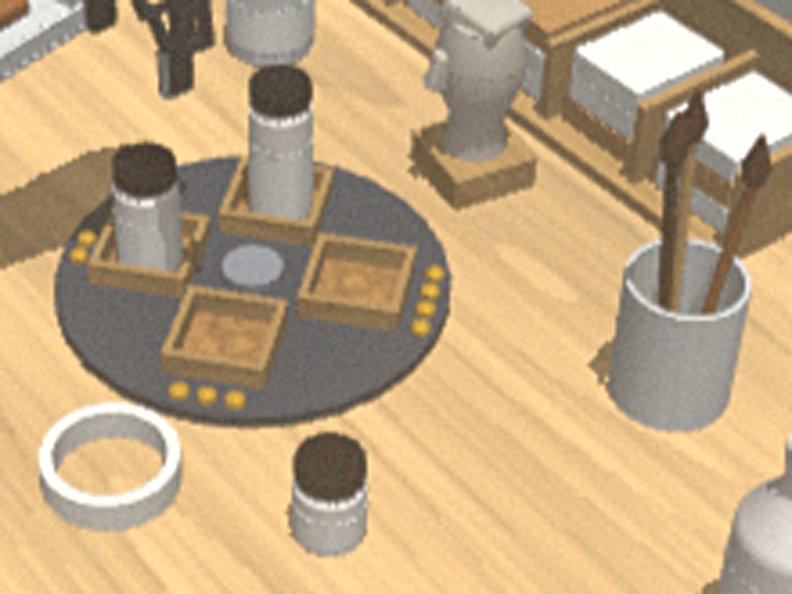

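The middle jar stands upright in pocket 2, at (147,210) in the crop, and the tall jar is untouched. The short jar at (330,490) is next.

```bash
python3 -m creep '[[[1,-0.004,-0.0267,0,0,0,0],[1,-0.004,-0.0267,0,0,0,0],[1,-0.004,-0.0267,0,0,0,0],[1,-0.004,-0.0267,0,0,0,0],[1,-0.004,-0.0267,0,0,0,0],[1,-0.004,-0.0267,0,0,0,0],[1,-0.004,-0.0267,0,0,0,0],[1,-0.004,-0.0267,0,0,0,0],[1,-0.004,-0.0267,0,0,0,0],[1,-0.004,-0.0267,0,0,0,0],[1,0,0,0,0,0,0],[1,0,0,-0.03,0,0,0],[1,0,0,-0.03,0,0,0],[1,0,0,0,0,0,0],[1,0,0,0,0,0,0]]]'
```

```text
clock: 19.25
tool_pos: [0.4742, -0.2318, 0.1106]
tcp_rot: [[-1.0, -0.001, -0.004], [-0.001, 1.0, 0.001], [0.004, 0.001, -1.0]]
wrist_force: [-0.1, -0.3, -0.1]
gripper_width: 0.0853
grip_force: 0.0
```

```bash
python3 -m creep '[[[1,0.001,-0.001,-0.025,0,0,0],[1,0,0,-0.025,0,0,0],[1,0,0,-0.02,0,0,0],[1,0,0,-0.012,0,0,0],[1,0,0,0,0,0,0],[1,0,0,0,0,0,0],[0.75,0,0,0,0,0,0],[0.65,0,0,0,0,0,0],[0.58,0,0,0,0,0,0],[0.5,0,0,0,0,0,0],[0,0,0,0,0,0,0],[0,0,0,0,0,0,0],[0,0,0,0,0,0,0],[0,0,0,0,0,0,0]]]'
```

```text
clock: 20.65
tool_pos: [0.4772, -0.2341, 0.0308]
tcp_rot: [[-1.0, -0.0, 0.002], [-0.0, 1.0, -0.0], [-0.002, -0.0, -1.0]]
wrist_force: [-0.5, 0.6, 6.7]
gripper_width: 0.0448
grip_force: 61.1
```

```bash
python3 -m creep '[[[0,0,0,0.01,0,0,0],[0,0,0,0.03,0,0,0],[0,0,0,0.03,0,0,0],[0,0,0,0.02,0,0,0],[0,0.0041,0.0202,0,0,0,0],[0,0.0041,0.0202,0,0,0,0],[0,0.0041,0.0202,0,0,0,0],[0,0.0041,0.0202,0,0,0,0],[0,0.0041,0.0202,0,0,0,0],[0,0.0041,0.0202,0,0,0,0],[0,0.0041,0.0202,0,0,0,0],[0,0.0041,0.0202,0,0,0,0],[0,0,0,0,0,0,0],[0,0,0,-0.02,0,0,0],[0,0,0,-0.02,0,0,0],[0,0,0,0,0,0,0],[0,0,0,0,0,0,0]]]'; python3 - <<'E'
from h import *
s2=snap('side','s6.png');o=ctrl.get_obs();p=o['tool_pos'];print(p);zb=p[2]-.0308
im=cv2.imread('pics/s6.png')
c=np.array([.5674,-.0210]);a=.7216;Rm=np.array([[np.cos(a),-np.sin(a)],[np.sin(a),np.cos(a)]])
S=5;x0,y0=240,180
big=cv2.resize(im[y0:y0+115,x0:x0+130],None,fx=S,fy=S,interpolation=cv2.INTER_CUBIC);big=np.clip(big*1.3,0,255).astype(np.uint8)
P=lambda X:tuple(((proj(s2,X)-[x0,y0]+.5)*S-.5).round().astype(int).tolist())
cv2.polylines(big,[np.array([P([p[0]+.023*np.cos(t),p[1]+.023*np.sin(t),zb]) for t in np.linspace(0,6.28,40)])],True,(0,0,255),1)
cv2.polylines(big,[np.array([P([*(c+Rm@np.array(q)),.03]) for q in((-.046,-.029),(-.046,.029),(-.104,.029),(-.104,-.029))])],True,(0,255,0),1)
cv2.imwrite('pics/c6.png',big)
E
```

```text
clock: 22.35
tool_pos: [0.5084, -0.0731, 0.0798]
tcp_rot: [[-1.0, 0.001, -0.002], [0.001, 1.0, -0.001], [0.002, -0.001, -1.0]]
wrist_force: [0.1, 0.4, -0.8]
gripper_width: 0.0446
grip_force: 61.6
[ 0.50930045 -0.07304818  0.08042912]
```

View pics/c6.png

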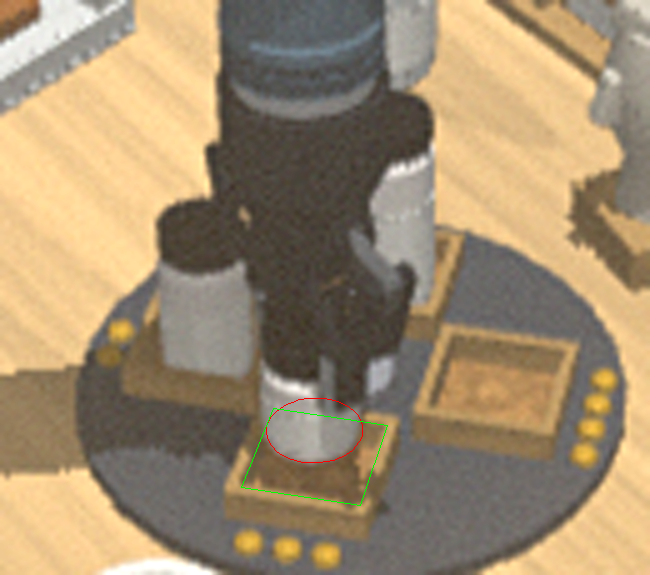

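The short jar hangs over pocket 3, with its foot at (313,430) in the crop, matching the prediction. I'll lower it until it touches.

```bash
python3 -m creep '[[[0,0,0,-0.01,0,0,0],[0,0,0,-0.01,0,0,0],[0,0,0,-0.009,0,0,0],[0,0,0,-0.005,0,0,0],[0,0,0,-0.002,0,0,0],[0,0,0,0,0,0,0],[0,0,0,0,0,0,0]]]';python3 -m creep '[[[0,0,0,-0.001,0,0,0],[0,0,0,-0.001,0,0,0],[0,0,0,0,0,0,0],[0,0,0,0,0,0,0]]]'
```

```text
clock: 23.1
tool_pos: [0.5095, -0.0723, 0.044]
tcp_rot: [[-1.0, -0.0, 0.001], [-0.0, 1.0, -0.0], [-0.001, -0.0, -1.0]]
wrist_force: [0.2, 0.2, -0.9]
gripper_width: 0.0448
grip_force: 61.8
clock: 23.5
tool_pos: [0.5097, -0.0722, 0.0428]
tcp_rot: [[-1.0, -0.0, 0.001], [-0.0, 1.0, 0.0], [-0.001, 0.0, -1.0]]
wrist_force: [-1.7, -0.3, 5.5]
gripper_width: 0.0448
grip_force: 62.3
```

Contact is at z = 0.043, as expected. I'll release and retreat.

```bash
python3 -m creep '[[[0.56,0,0,0,0,0,0],[0.65,0,0,0,0,0,0],[0.75,0,0,0,0,0,0],[0.8,0,0,0,0,0,0],[0.8,0,0,0,0,0,0],[0.8,0,0,0.015,0,0,0],[0.8,0,0,0.03,0,0,0],[0.8,0,0,0.04,0,0,0],[0.8,0,0,0.04,0,0,0],[0.8,0,0,0.04,0,0,0],[0.8,0,0,0,0,0,0],[0.8,0,0,0,0,0,0],[0.8,0,0,0,0,0,0]]]'; python3 - <<'E'
from h import *
snap('side','s7.png')
im=cv2.imread('pics/s7.png')[140:345,150:410]
cv2.imwrite('pics/c7.png',np.clip(cv2.resize(im,(760,600),interpolation=cv2.INTER_CUBIC)*1.3,0,255).astype(np.uint8))
E
```

```text
clock: 24.8
tool_pos: [0.5082, -0.072, 0.2063]
tcp_rot: [[-1.0, -0.0, -0.002], [-0.0, 1.0, 0.0], [0.002, 0.0, -1.0]]
wrist_force: [0.0, -0.4, 0.9]
gripper_width: 0.0683
grip_force: 0.0
```

View pics/c7.png

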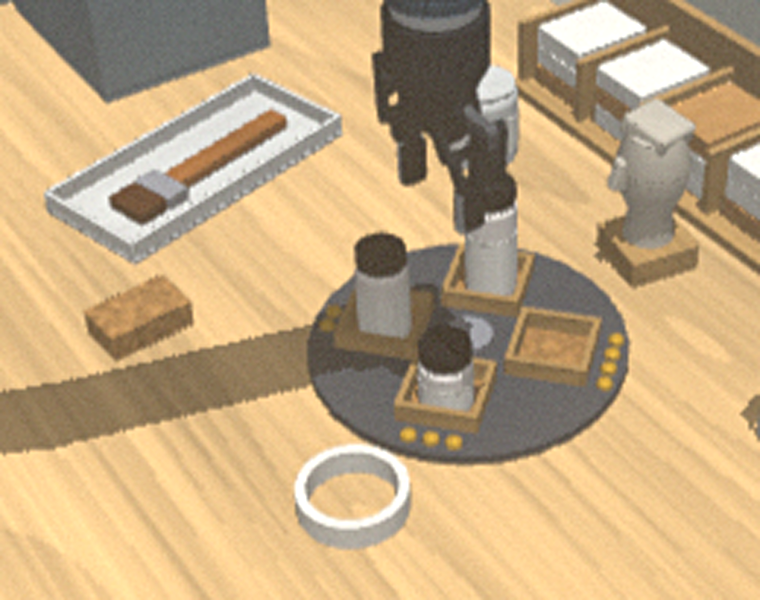

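The brush lies flat in the tray at (200,165) in the crop. The three jars stand upright in pockets 1, 2 and 3, and the gripper is clear of everything. I'll hand it in.

```bash
python3 -c "
from workcell import ctrl
print(ctrl.sign_off())"
```

```text
the job is handed in; nothing more can be done
None
```

I handed the job in at about 25 s: the brush lies flat in the tray, the middle jar stands in pocket 2 and the short jar in pocket 3, and the last picture shows the tall jar still upright in pocket 1; no verdict came back.

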